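Gauge a tube rack against the flip stop of a sampling bed

TASK

Set the tube rack that has the upright grip fin in its sampling position: flip the hinged stop down until it is fully home on the fence, stand the rack on the aluminium bed with its long side flush along the fence, and gently bring its end up against the tip of the stop's brass rod. Then flip the stop back up to upright or beyond and leave it there, with the rack exactly where it was gauged and nothing held. Keep the rack upright, never shove the rod hard (a soft touch of a few newtons is enough, 20 N is too much), and do not disturb the full tube rack or the reagent jar.

Things in the scene. Friction and masses are not known exactly. Their poses are not given: they have to be found in the camera images.
- bed: Fixed aluminium bed: base plate 120 (x) x 300 (y) x 10 mm thick; origin at the centre of its underside, x towards the fence, y along the fence. The rack stands on the plate in front of the fence; flush with it, the rack's centre is at bed x = 0. The flip stop is near the +y end (y = 90 to 110 mm), so the rack is slid along bed +y to meet the rod.
- fence_mid (a point): Middle of the front face of the bed's fence, at its top edge, 40 mm above the table. The face is upright, at bed x = +30 mm; the fence is 20 mm thick, rises 30 mm from the base plate and runs from bed y = -150 to +112 mm. Axes as the bed's.
- flip_stop (a joint): Hinge angle of the flip stop, rad: 0 = fully down, resting on the fence; 1.57 = upright; 1.9 = end of travel, leaning back. Starts up, at 1.45 to 1.75. It swings down towards the bed's -x. Stiff hinge (about 0.16 N m): it stays at any angle where it is left.
- stop_hinge (a point): Hinge axis of the flip stop, parallel to bed y, at bed x = 40, y = 100, z = 46 mm. The stop is a steel arm 69 mm long, 20 mm wide, 10 mm thick. Under it (when down), 40 mm from the axis, a block 18 x 20 mm holds the rod and hangs down to 18 mm above the table.
- stop_bar (a point): Where to pinch the flip stop: a round steel handle bar, 12 mm diameter, parallel to bed y, at the arm's free end; it sticks out 50 mm sideways (bed y = 110 to 160 mm; this point 136). At hinge angle q it lies at bed x = 40 - 65 cos q, z = 46 + 65 sin q mm. Pinched from above, fingers before and behind, it turns between the pads as it is carried round.
- gauge_rod: Brass rod, 10 mm diameter, parallel to bed y, clamped in the flip stop and swinging with it. Origin: centre of its flat tip, which faces bed -y. How far it sticks out varies (tip at bed y = 27 to 63 mm, the same with the stop up or down). With the stop down the tip is at bed x = 0, z = 28 mm. With the rack touching it, the rack's centre is 65 mm from the tip along bed -y.
- rack_mid (a point): Centre of the rack to gauge, 38 mm above its underside. White plastic block 60 (x) x 130 (y) x 36 mm high; upright grip fin mid-top, 12 mm thick (x), 34 mm long (y), 36 to 77 mm above the underside, pinched across its thickness. Four capped tubes at either end of the top, 61 mm high, nearest edge 23 mm from the centre. Same turned half round. 0.2 to 0.4 kg. On the bed this point is 48 mm up.
- full_rack_mid (a point): Centre (30 mm up) of the other white tube rack, 60 x 130 mm, 61 mm high, full of capped tubes and without a fin: leave it alone. It stands on either side of the bed; the two racks change places.
- reagent_mid (a point): Centre (30 mm up) of a small amber reagent jar with a cap, 32 mm diameter, 60 mm high: leave alone.
Not all that is in view belongs to the job. Leave any green look-alike of the part that bears rack_mid alone.

How it is judged:
By the outcome, as a careful person would: the job done as asked, in the order asked, and still so for the second after the job is handed in, with the robot touching nothing.
It also fails if it takes over 70 s, if anything falls off the work surface, if the arm or the gripper's body presses on something with over 40 N, if the wrist force passes 120 N, or if a joint passes its speed limit or range.

ROBOT

A 6-joint arm with a two-finger parallel gripper is mounted at the origin on the work surface. World frame = base frame: x ahead of the robot, y to its left, z up, the work surface at z = 0. Lengths are in m, angles in degrees, forces in N, time in s.
With the tool pointing down it reaches from about 0.275 to 0.75 m from the base axis. Payload 10.2 kg.
Tool frame: the origin (TCP) lies at the very end of the fingers, on their centre line; the grasp point (between the pads) lies 19 mm behind it; z points along the fingers, y is the line along which they close (so a half turn about z gives the same grasp; the last joint's range is limited). The gripper opens to 85 mm and grips with 20 to 120 N. Pads are 22 mm wide; open, the fingers measure 114 mm over their backs; the gripper's body (76 mm by 85 mm) begins 54 mm behind the grasp point. The pads swing forward as they close: fully open they stand 13 mm farther back than shut.
Start: joints at [-78.232, 17.928, 85.812, -0, 76.261, -12.8], TCP at [0.218, -0.477, 0.204] pointing down, gripper open.
Joint ranges: [-168.41, 168.41], [-55.51, 124.54], [10.69, 146.95], [-70.63, 250.63], [1, 178], [-165.06, 165.06]. Speed limits (degrees/s): [136.94, 136.94, 172.46, 180, 180, 180].

INTERFACE

Orientations are given as [roll, pitch, yaw] about the fixed x, y, z axes, in that order (R = Rz(yaw) Ry(pitch) Rx(roll)).
In Python, from bench import * gives the robot as it stands. The module is installed in compiled form; this text tells all that it offers.
- The arm moves only by the tool carry_out, never from a script. Its argument "targets" is one flat list of numbers, 6 for each row, row after row: the shift along the tool's x, y, z as a fraction of full scale, then the turn, a rotation vector about the tool's x, y, z as a fraction of full scale. A call has 1 to 10 rows; each row is the pose to reach, as a shift and turn from the pose commanded when the call began, along the tool's axes at that moment, turning the shorter way round; what a row does not reach only later rows make up. Full scale, the value 1, is 100 cm for a shift and 180 degrees for a turn. A row lasts 1/8 s, in which the tool goes at most 62.5 mm and 10.7 degrees, less where a joint would pass 70% of its speed; a pose out of reach is approached as far as the arm can. A call with a number of a shift or a turn outside -1 to 1 is refused whole. A call with a gripper value outside its range is refused whole. "grip" is the closure, from 0 (fully open) to 1 (shut), set as the call begins (left out, the last holds). The fingers move at their own pace and stop on an object; the grip force is fixed at half the most. Time passes only in rows, so rows that repeat a pose let the fingers close. It gives the time, the measured TCP pose, the force, the opening and the grip force at its end, in the units of the state.
- get_state(): the state, without advancing time (a new reading comes with each control period).
- snapshot(name): name is "side" or "top" or "wrist"; returns a dict with "frame" (400x640x3 uint8, red, green, blue), "intrinsics" (3x3 intrinsics, pixels), "R" (3x3) and "t" (3): a world point X has camera coordinates R X + t. Camera axes: x right, y down, z forward; pixel columns grow to the right and rows downward; lengths in m; the calibration is good to about 2 mm. A picture is of the moment at which its call begins. There is no depth.
- hand_in(): hands the job in; it is judged then, once.
The state is a dict: "time": time; "qpos": joint angles; "joint_velocities": joint speeds; "effort": joint torques, N m; "eef_pos": TCP position; "ee_rot": TCP orientation; "force": force on the tool from outside, world axes, zero at the start; "moment": the same for the moment, N m; "width": finger opening in m; "grip_force": force on a finger pad.
Only numpy, scipy, OpenCV 4.12 (cv2) and the standard library are available. Lean on these libraries where they do the work, as an engineer would, in place of code of your own. Each camera call takes 0.05 s, during which the arm holds its last target. There are 200 camera calls.

## Working session

There is one attempt and no reset: what is moved stays moved. The work goes in short steps, Python scripts to look and compute and a tool call to move; the robot and the scene stay as the last step left them, time stands still between calls to the robot, and variables do not carry over. Pictures are saved under pics/ and viewed, at most 10 in all, crops included, and the job is handed in when it is done.

Besides the shell and the picture viewer there is one more tool, called after "Call:" as a command line: name --argument value ..., lists and objects as JSON in quotes. carry_out: Moves the arm, as the interface text tells. Its arguments: {"type":"object","properties":{"targets":{"type":"array","items":{"type":"number","minimum":-1,"maximum":1}},"grip":{"type":"number"}},"required":["targets"]}

```bash
mkdir -p pics
python3 - <<'E'
from bench import *
import cv2,pickle
s=get_state();print({k:s[k] for k in("time","eef_pos","ee_rot","width","force")})
d={}
for n in("top","side"):
    c=snapshot(n);d[n]=c
    cv2.imwrite(f"pics/{n}0.png",cv2.cvtColor(c["frame"],cv2.COLOR_RGB2BGR))
    print(n,c["intrinsics"],c["R"],c["t"])
pickle.dump(d,open("d.pkl","wb"))
E
```

```text
{'time': 0.0, 'eef_pos': array([ 0.21819676, -0.47717972,  0.20393648]), 'ee_rot': array([-1.79927150e+02, -1.62298081e-02,  2.45668614e+01]), 'width': 0.08545283549064558, 'force': array([ 0.1750793 ,  0.14224423, -0.10719923])}
top [[450.35336066   0.         326.37902419]
 [  0.         450.35336066 192.37026456]
 [  0.           0.           1.        ]] [[-0.02391715 -0.99966729 -0.00965852]
 [-0.99410602  0.02480377 -0.1055367 ]
 [ 0.10574115  0.00707746 -0.9943685 ]] [0.04068937 0.50165769 1.15917269]
side [[517.97814617   0.         321.65231109]
 [  0.         517.97814617 202.30465216]
 [  0.           0.           1.        ]] [[-0.80434367 -0.59396751  0.01529229]
 [-0.36232384  0.4699313  -0.80491366]
 [ 0.47090624 -0.65296797 -0.59319486]] [0.40099768 0.23871476 1.14588998]
```

View pics/top0.png

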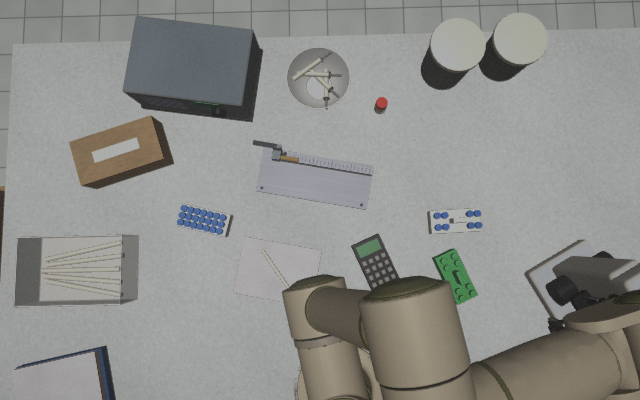

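View pics/side0.png

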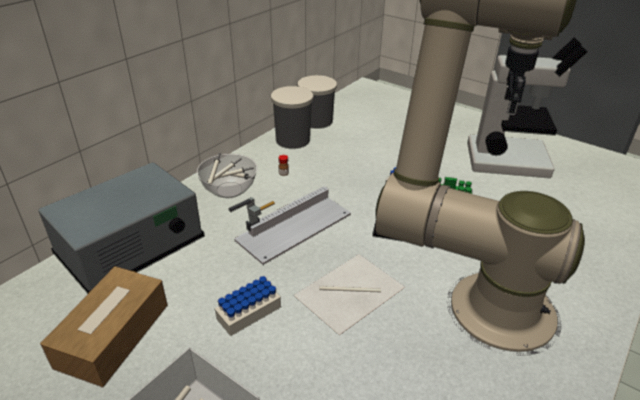

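The top view shows the bed around (315,178), fence on its upper (+x) side and flip stop at the left end (270,150). The fin rack is at (455,221), the full rack at (204,220), the jar at (381,104), and the green decoy at (455,276). The side view confirms that the stop is up. I'll zoom in to get the edges.

```bash
cat > h.py <<'E'
import numpy as np,cv2
def ray(c,uv,z):
    d=c["R"].T@np.linalg.inv(c["intrinsics"])@np.array([uv[0],uv[1],1.]);o=-c["R"].T@c["t"]
    return o+d*(z-o[2])/d[2]
def proj(c,X):
    p=c["intrinsics"]@(c["R"]@np.asarray(X)+c["t"]);return p[:2]/p[2]
E
python3 - <<'E'
import pickle,cv2,numpy as np
from h import *
d=pickle.load(open("d.pkl","rb"));c=d["top"];im=cv2.cvtColor(c["frame"],cv2.COLOR_RGB2BGR)
a=cv2.resize(im[130:220,240:400],(800,450),interpolation=cv2.INTER_CUBIC)
b=cv2.resize(im[200:240,415:495],(400,150*400//300),interpolation=cv2.INTER_CUBIC)
b=cv2.resize(im[205:235,415:495],(400,150),interpolation=cv2.INTER_CUBIC)
o=np.zeros((600,800,3),np.uint8);o[:450]=a;o[450:,:400]=b
s=d["side"]["frame"][185:235,225:325+8,::-1];o[450:,400:]=cv2.resize(s,(400,150)) if 0 else cv2.resize(s[:40],(400,150))
cv2.imwrite("pics/crop1.png",o)
# rack caps: blue mask
hsv=cv2.cvtColor(im,cv2.COLOR_BGR2HSV);m=cv2.inRange(hsv,(100,100,60),(125,255,255))
n,l,st,ce=cv2.connectedComponentsWithStats(m[200:240,420:500])
for i in range(1,n):
    if st[i,4]>8: u=ce[i]+[420,200];print("cap",u,st[i,4],ray(c,u,.061)[:2])
E
```

```text
cap [469.90625 213.25   ] 32 [ 0.43653506 -0.3345045 ]
cap [477.4137931  212.72413793] 29 [ 0.43740331 -0.35355984]
cap [440.53225806 214.91935484] 62 [ 0.4341213  -0.25998467]
cap [474.73015873 224.77777778] 63 [ 0.40709095 -0.34498943]
cap [438.09677419 226.87096774] 31 [ 0.40405174 -0.25230866]
cap [445.5483871  226.41935484] 31 [ 0.40473524 -0.27116868]
```

View pics/crop1.png

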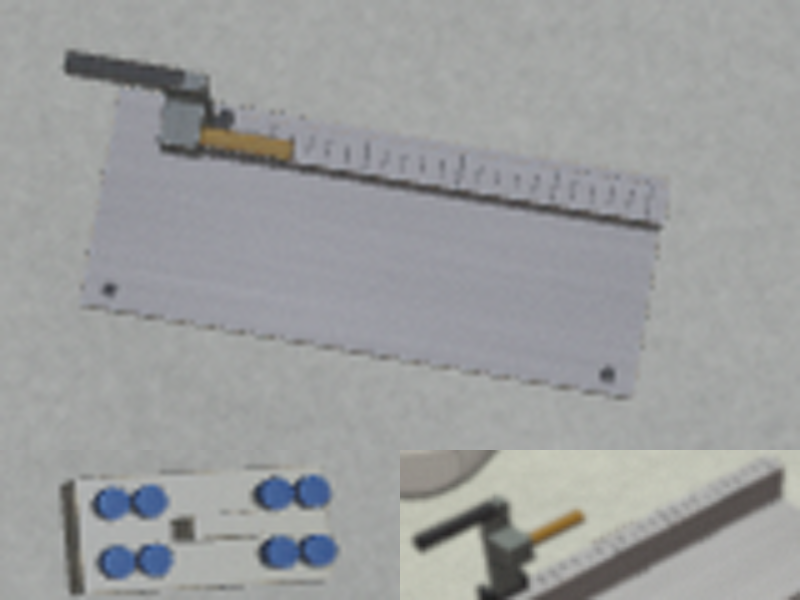

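Run:
```python
import pickle
from h import *
d=pickle.load(open("d.pkl","rb"));c=d["top"]
P=lambda x,y,z:ray(c,((x+.5)/5-.5+240,(y+.5)/5-.5+130),z)
print("cam",-c["R"].T@c["t"])
L=P(82,305,.010);R_=P(632,398,.010);B=P(668,178,.04)
v=(L-R_)[:2];print(L,R_,np.hypot(*v));yaw=np.degrees(np.arctan2(-v[0],v[1]));print("yaw",yaw)
ey=v/np.hypot(*v);ex=np.array([ey[1],-ey[0]])
m=(L+R_)[:2]/2;c1=m+.06*ex;print("centre front",c1)
c2=B[:2]-.05*ex+.15*ey;print("centre from fence corner",c2)
f=P(660,228,.010);print("fence foot right", (f[:2]-c1)@ex,(f[:2]-c1)@ey)
t=P(294,150,.086);print("tip bed",(t[:2]-c1)@ex,(t[:2]-c1)@ey)
b=P(68,63,.111);print("bar end bed",(b[:2]-c1)@ex,(b[:2]-c1)@ey)
for bx,by,z in((-.0,0,0),):pass
```

```text
cam [0.37710185 0.02002883 1.20598111]
[0.51374235 0.21670265 0.01      ] [ 0.45668593 -0.07566271  0.01      ] 0.2978807480408268
yaw -11.042737307151238
centre front [0.54410322 0.0590275 ]
centre from fence corner [0.54919766 0.06088029]
fence foot right 0.03258640644041439 -0.14922521833823083
tip bed 0.02907147890029313 0.04391023519472134
bar end bed 0.04932406397791315 0.159521993295082
```

Call:
carry_out --targets '[0.641,-0.434,-0.046,0,0,-0.302,0.641,-0.434,-0.046,0,0,-0.302,0.641,-0.434,-0.046,0,0,-0.302,0.641,-0.434,-0.046,0,0,-0.302,0.641,-0.434,-0.046,0,0,-0.302,0.641,-0.434,-0.046,0,0,-0.302,0.641,-0.434,-0.046,0,0,-0.302,0.641,-0.434,-0.046,0,0,-0.302,0.641,-0.434,-0.046,0,0,-0.302,0.641,-0.434,-0.046,0,0,-0.302]' --grip 0

```text
time: 1.35
eef_pos: [0.5434, 0.0575, 0.2415]
ee_rot: [-180.0, 0.0, 78.9]
force: [0.7, -1.6, 0.6]
width: 0.0856
grip_force: 0.0
```

```bash
cat >> h.py <<'E'
from scipy.spatial.transform import Rotation as Ro
def go(s,pos,yaw):
    "row from measured pose to world pos, tool down at yaw"
    A=Ro.from_euler("xyz",s["ee_rot"],degrees=True);B=Ro.from_euler("xyz",[180,0,yaw],degrees=True)
    return np.round(np.r_[A.inv().apply(np.asarray(pos)-s["eef_pos"]),(A.inv()*B).as_rotvec()/np.pi],4)
E
python3 - <<'E'
from bench import *
from h import *
s=get_state();print(s["time"],s["eef_pos"],s["ee_rot"],s["qpos"],go(s,[.621,.184,.25],79))
E
```

```text
1.35 [0.54336506 0.05746152 0.24148925] [-1.79985675e+02  7.62522901e-03  7.89340825e+01] [-6.24936368e+00  1.93268531e+01  7.83685944e+01 -6.45337492e-03
  8.23194674e+01  4.81741815e+00] [ 1.391e-01  5.190e-02 -8.500e-03 -1.000e-04  0.000e+00 -4.000e-04]
```

Call:
carry_out --targets '[0.13,0.05,-0.005,0,0,0,0.13,0.05,-0.005,0,0,0,0.13,0.05,-0.005,0,0,0,0.13,0.05,-0.005,0,0,0,0.13,0.05,-0.005,0,0,0]'

```text
time: 1.98
eef_pos: [0.6164, 0.1726, 0.2465]
ee_rot: [-180.0, 0.0, 78.9]
force: [0.1, -0.2, 0.4]
width: 0.0854
grip_force: 0.0
```

Run:
```python
from bench import *
from h import *
import pickle
s=get_state();print(s["time"],s["eef_pos"],s["ee_rot"],s["force"])
d={}
for n in("wrist","top"):d[n]=snapshot(n)
c=d["wrist"];pickle.dump(d,open("d2.pkl","wb"));print(c["intrinsics"],c["R"],c["t"],-c["R"].T@c["t"])
cv2.imwrite("pics/w1.png",c["frame"][:,:,::-1])
```

```text
1.975 [0.61642083 0.17259353 0.2465097 ] [-1.79977776e+02  1.76264663e-02  7.88855148e+01] [ 0.05964844 -0.1631511   0.40123559]
[[342.42147183   0.         324.04605354]
 [  0.         342.42147183 203.06331091]
 [  0.           0.           1.        ]] [[ 9.81222083e-01 -1.92881305e-01 -1.60289405e-04]
 [-1.85399476e-01 -9.43389226e-01  2.75034184e-01]
 [-5.32001677e-02 -2.69839897e-01 -9.61434435e-01]] [-0.57219676  0.23072547  0.49766216] [0.63070419 0.24158697 0.41492043]
```

View pics/w1.png

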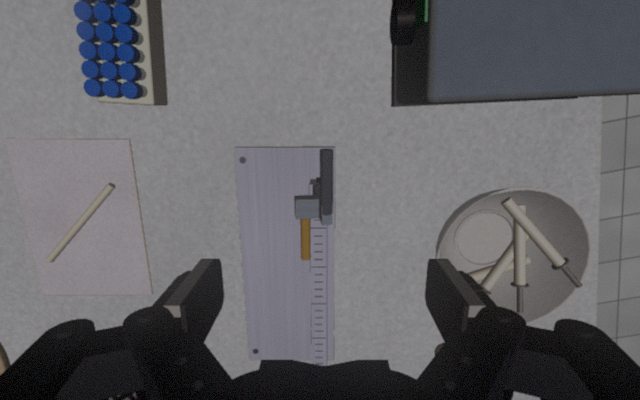

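The wrist view shows the bed: front edge from (235,148) to (247,361), bar at columns 320–333 from row 150 to 220, brass tip at (305,260), and back plate corner at (334,147).

Run:
```python
import pickle
from h import *
d=pickle.load(open("d2.pkl","rb"));c=d["wrist"];P=lambda x,y,z:ray(c,(x,y),z)[:2]
g=cv2.cvtColor(c["frame"],cv2.COLOR_RGB2GRAY).astype(float)
# subpixel front edge: strongest column gradient near line, several rows
pts=[]
for r in range(165,345,15):
    x0=235+12*(r-148)/213; w=cv2.GaussianBlur(c["frame"],(3,3),0)[r-2:r+3].astype(float).mean(0)
    b=w[:,2]-w[:,1]; gr=np.abs(np.gradient(b)); gr2=np.abs(np.gradient(w.mean(1))); k=int(x0)-6; 
    q=gr2[k:k+13]; pts.append((k+(q*np.arange(13)).sum()/q.sum(),r))
print(np.round(pts,1).tolist())
W=np.array([P(x,y,.010) for x,y in pts]);a=np.polyfit(W[:,1],W[:,0],1);print("front edge yaw",-np.degrees(np.arctan(a[0])))
y=np.radians(-11.04);
for nm in("x",):
    ex=np.array([np.cos(y),np.sin(y)]);ey=np.array([-np.sin(y),np.cos(y)])
O=np.array([.547,.060])
bed=lambda p:np.round(np.array([(p-O)@ex,(p-O)@ey])*1e3,1)
for n,p in dict(fl=P(235,147.5,.01),fr=P(247,361,.01),bl=P(334.5,147,.01),fenceR_front=P(312,250,.04),tip=P(305.5,260,.086),barend=P(327,150,.111),barL=P(320,170,.111),barR=P(333.5,170,.111),fence_back=P(327,300,.04),fence_front=P(312,300,.04)).items():print(n,bed(p),p)
```

```text
[[234.6, 165.0], [234.6, 180.0], [235.8, 195.0], [237.3, 210.0], [239.3, 225.0], [239.8, 240.0], [242.3, 255.0], [240.7, 270.0], [241.9, 285.0], [244.0, 300.0], [244.4, 315.0], [245.8, 330.0]]
front edge yaw -11.30332273206244
fl [-57.4 146.5] [0.51869693 0.21478003]
fr [ -62.3 -154.2] [ 0.45627894 -0.0794044 ]
bl [ 59.5 146.9] [0.63356497 0.19279748]
fenceR_front [32.8 29.2] [0.58478658 0.08233398]
tip [27.7 38.1] [0.58143147 0.09206612]
barend [ 49.9 156.1] [0.62585957 0.20365608]
barL [ 43.6 138.2] [0.61627932 0.18730223]
barR [ 55.7 138.2] [0.62817936 0.18496338]
fence_back [ 50.7 -37.9] [0.58945139 0.01306024]
fence_front [ 32.1 -37.9] [0.57121226 0.01664368]
```

Call:
carry_out --targets '[0.008,0.003,0.06,0,0,0.002,0.008,0.003,0.11,0,0,0.002,0.008,0.003,0.155,0,0,0.002,0.008,0.003,0.155,0,0,0.002,0.008,0.003,0.155,0,0,0.002]'

```text
time: 2.7
eef_pos: [0.6223, 0.1804, 0.0941]
ee_rot: [179.8, -0.1, 78.5]
force: [0.4, -0.7, 0.3]
width: 0.0856
grip_force: 0.0
```

Call:
carry_out --targets '[0,0,0,0,0,0,0,0,0,0,0,0,0,0,0,0,0,0,0,0,0,0,0,0,0,0,0,0,0,0,0,0,0,0,0,0]' --grip 1

```text
time: 3.45
eef_pos: [0.6212, 0.1807, 0.0915]
ee_rot: [-180.0, 0.0, 78.6]
force: [0.1, 0.2, -0.0]
width: -0.0002
grip_force: 0.0
```

Run:
```python
from bench import *
from h import *
s=get_state();print(s["time"],s["eef_pos"],s["ee_rot"],s["force"],s["moment"],s["width"])
c=snapshot("wrist");cv2.imwrite("pics/w2.png",c["frame"][:,:,::-1])
```

```text
3.45 [0.62118764 0.18069213 0.09154778] [-1.79995781e+02  5.95985409e-04  7.85676715e+01] [ 0.08357465  0.22540496 -0.02290478] [-0.0165145   0.05922518  0.01851012] -0.00024172836817041755
```

View pics/w2.png

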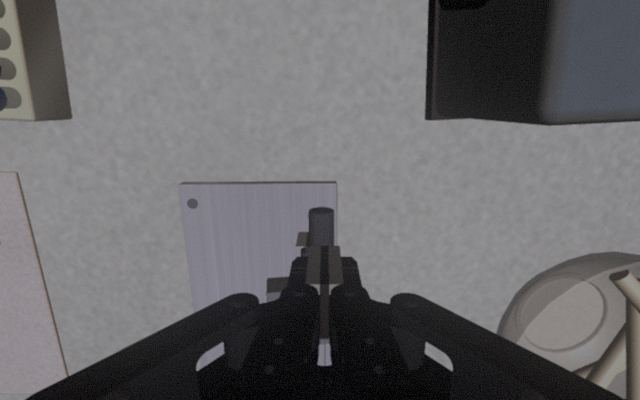

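The picture shows the fingers shut empty at (325,265), with the bar end at (320,210) just ahead of them. I'll check where the bar sits relative to the TCP.

Run:
```python
from bench import *
from h import *
s=get_state();c=snapshot("wrist");sd=snapshot("side")
p=s["eef_pos"];print("tcp px",proj(c,p),"grasp px",proj(c,p+[0,0,.019]))
for z in(.09,.1,.111):print(z,ray(c,(320.5,210),z)-p, ray(c,(307,225),z),ray(c,(334,225),z))
f=sd["frame"];q=proj(sd,p).astype(int);print(q)
im=f[q[1]-75:q[1]+75,q[0]-100:q[0]+100,::-1];cv2.imwrite("pics/s2.png",cv2.resize(im,(800,600),interpolation=cv2.INTER_CUBIC))
```

```text
tcp px [322.76530397 243.51456323] grasp px [322.62792086 259.01473592]
0.09 [ 0.00244549  0.01795436 -0.00154978] [0.6150263  0.19199882 0.09      ] [0.62894214 0.18918298 0.09      ]
0.1 [0.00316044 0.02095007 0.00845022] [0.61624825 0.19538725 0.1       ] [0.62934532 0.19273708 0.1       ]
0.111 [0.00394689 0.02424535 0.01945022] [0.61759238 0.19911452 0.111     ] [0.62978882 0.1966466  0.111     ]
[237 212]
```

View pics/s2.png

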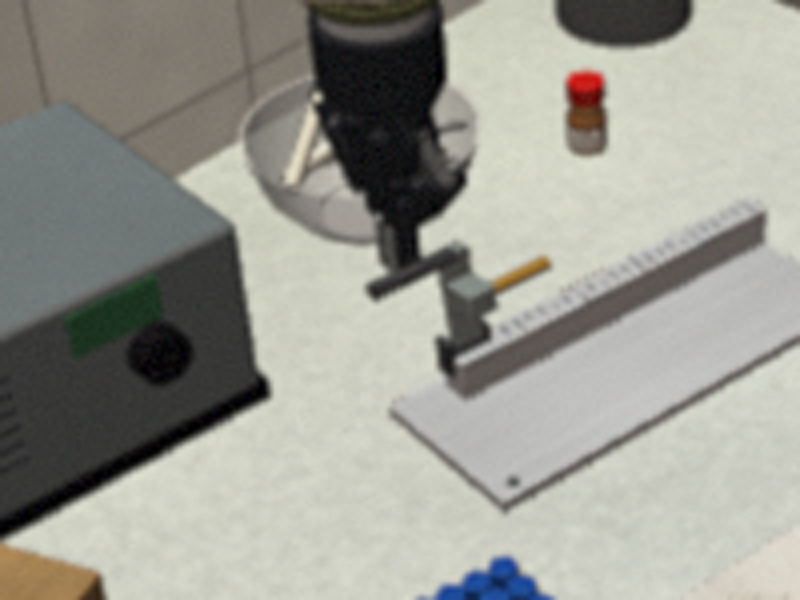

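The side view shows the bar passing in front of or under the fingertips around (400,265). I'll triangulate the bar end to get its true height.

Run:
```python
from bench import *
from h import *
s=get_state();p=s["eef_pos"]
w=snapshot("wrist");sd=snapshot("side")
M=lambda c:c["intrinsics"]@np.c_[c["R"],c["t"]]
q=proj(sd,p).astype(int)
side=np.array([q[0]-100+(373+.5)/4-.5,q[1]-75+(290+.5)/4-.5])
for uv in((320.5,208),(320.5,211)):
    X=cv2.triangulatePoints(M(w),M(sd),np.array(uv,float),side);X=(X[:3]/X[3]).ravel();print("barend",X,X-p, "reproj",proj(sd,X)-side)
# fingertip bottom & block tip in side
y=np.radians(-11.5);ex=np.array([np.cos(y),np.sin(y),0]);ey=np.array([-np.sin(y),np.cos(y),0]);O=np.array([.5473,.057,0])
for qq in(1.2,1.45,1.6,1.7):
    b=O+(.04-.065*np.cos(qq))*ex+[0,0,.046+.065*np.sin(qq)]
    cr=lambda X:np.round((proj(sd,X)-q+[100,75])*4)
    print(qq,"bar ends side crop",cr(b+.16*ey),cr(b+.11*ey),"wrist",proj(w,b+.16*ey))
print(w["R"],-w["R"].T@w["t"], s["time"],s["qpos"])
```

```text
barend [0.62418627 0.20417236 0.11385786] [0.00299223 0.02346511 0.02232064] reproj [-0.44678743  0.22770569]
barend [0.62433935 0.20355048 0.11362523] [0.00314532 0.02284323 0.022088  ] reproj [-0.29953579  0.15715343]
1.2 bar ends side crop [398. 322.] [467. 289.] wrist [255.74841042 208.19789311]
1.45 bar ends side crop [383. 305.] [451. 272.] wrist [288.51086207 210.72925861]
1.6 bar ends side crop [373. 297.] [442. 264.] wrist [309.77336925 211.04083399]
1.7 bar ends side crop [367. 292.] [436. 260.] wrist [323.99032292 210.72088941]
[[ 9.80145474e-01 -1.98279649e-01  1.73508191e-04]
 [-1.90695422e-01 -9.42414330e-01  2.74755322e-01]
 [-5.43148722e-02 -2.69333273e-01 -9.61514162e-01]] [0.63579506 0.24958643 0.25997029] 3.6 [5.86268281e+00 3.87815569e+01 7.07741341e+01 2.24394039e-03
 7.04483201e+01 1.72947126e+01]
```

Run:
```python
from h import *
w=cv2.imread("pics/w2.png")[190:370,260:390];s=cv2.imread("pics/s2.png")[180:340,320:480]
e=lambda i:np.clip(i.astype(float)*1.9+15,0,255).astype(np.uint8)
cv2.imwrite("pics/z.png",np.hstack([cv2.resize(e(w),(390,540),interpolation=cv2.INTER_CUBIC),cv2.resize(e(s),(400,540))]))
```

```text
(no output)
```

View pics/z.png

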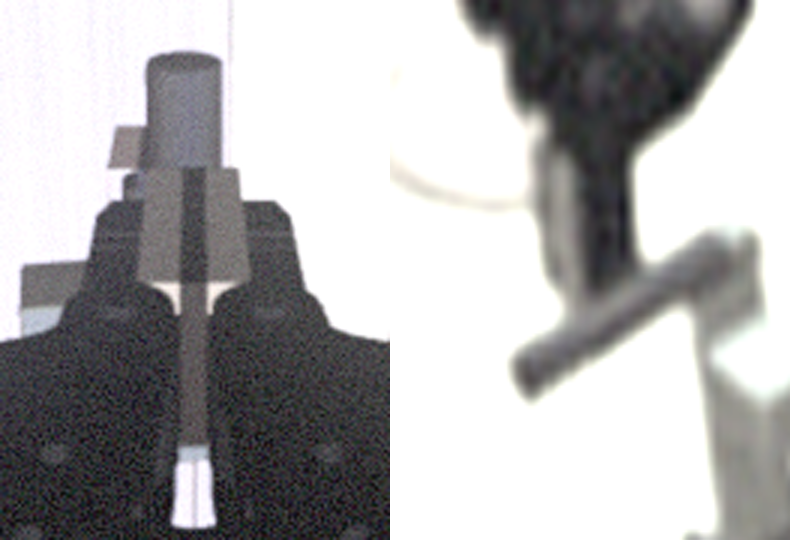

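The gripper closed above the bar: a narrow gap shows at crop (194,230), and the bar lies under it. In the side view the fingertips stop at the bar's top. The pads reach less far than assumed, so I'll open, go 24 mm lower and close again.

Call:
carry_out --targets '[0,0,0,0,0,0,0,0,0,0,0,0,0,0,0,0,0,0,0,0,0,0,0,0,0,-0.001,0.012,0,0,0,0,-0.001,0.024,0,0,0,0,-0.001,0.024,0,0,0]' --grip 0

```text
time: 4.58
eef_pos: [0.6194, 0.1808, 0.0659]
ee_rot: [-179.8, 0.0, 78.6]
force: [0.7, 0.2, -0.9]
width: 0.0854
grip_force: 0.0
```

Call:
carry_out --targets '[0,0,0,0,0,0,0,0,0,0,0,0,0,0,0,0,0,0,0,0,0,0,0,0,0,0,0,0,0,0,0,0,0,0,0,0]' --grip 1

```text
time: 5.32
eef_pos: [0.6203, 0.1809, 0.0679]
ee_rot: [180.0, -0.0, 78.6]
force: [-1.1, -0.8, 2.8]
width: 0.0098
grip_force: 58.5
```

Gripped at 58 N. Now I'll carry the bar round the arc, in two halves.

Call:
carry_out --targets '[0,-0.013,-0.0005,0,0,0,0,-0.026,0.002,0,0,0,0,-0.038,0.0065,0,0,0,0,-0.049,0.0135,0,0,0,0,-0.049,0.0135,0,0,0,0,-0.049,0.0135,0,0,0]'

```text
time: 6.08
eef_pos: [0.5722, 0.1904, 0.0544]
ee_rot: [-180.0, 0.0, 78.6]
force: [-4.0, -3.7, 5.1]
width: 0.0095
grip_force: 62.8
```

Call:
carry_out --targets '[0,-0.0093,0.009,0,0,0,0,-0.0165,0.02,0,0,0,0,-0.0215,0.032,0,0,0,0,-0.024,0.041,0,0,0,0,-0.0245,0.048,0,0,0,0,-0.0245,0.048,0,0,0,0,-0.0245,0.048,0,0,0]'

```text
time: 6.95
eef_pos: [0.5474, 0.1952, 0.0051]
ee_rot: [-179.8, 0.1, 78.6]
force: [-2.5, -2.5, -5.7]
width: 0.0097
grip_force: 69.2
```

Call:
carry_out --targets '[0,0,0.003,0,0,0,0,0,0.006,0,0,0,0,0,0.006,0,0,0,0,0,0.006,0,0,0]'

```text
time: 7.45
eef_pos: [0.5472, 0.1953, 0.0]
ee_rot: [-179.9, 0.1, 78.6]
force: [-8.5, -3.8, 2.4]
width: 0.0097
grip_force: 70.3
```

Call:
carry_out --targets '[0,0.0005,0.002,0,0,0,0,0.0005,0.002,0,0,0,0,0.0005,0.002,0,0,0]'

```text
time: 7.82
eef_pos: [0.5472, 0.1953, -0.0017]
ee_rot: [-179.8, 0.1, 78.6]
force: [-11.2, -4.3, 5.2]
width: 0.0099
grip_force: 70.6
```

Call:
carry_out --targets '[0,0,0.002,0,0,0,0,0,0.002,0,0,0,0,0,0.002,0,0,0]'

```text
time: 8.2
eef_pos: [0.5471, 0.1954, -0.0028]
ee_rot: [-179.8, 0.1, 78.6]
force: [-14.7, -4.8, 15.6]
width: 0.0097
grip_force: 72.6
```

Call:
carry_out --targets '[0,0,-0.002,0,0,0,0,0,-0.002,0,0,0,0,0,-0.002,0,0,0,0,0,-0.05,0,0,0,0,0,-0.11,0,0,0,0,0,-0.17,0,0,0,0,0,-0.2,0,0,0,0,0,-0.2,0,0,0,0,0,-0.2,0,0,0]' --grip 0

```text
time: 9.32
eef_pos: [0.5482, 0.1953, 0.1947]
ee_rot: [-179.9, 0.0, 78.6]
force: [0.0, 0.1, -1.0]
width: 0.0854
grip_force: 0.0
```

Run:
```python
from bench import *
from h import *
import pickle
s=get_state();d={n:snapshot(n) for n in("wrist","side","top")};d["s"]=s;pickle.dump(d,open("d3.pkl","wb"))
print(s["time"],s["eef_pos"],s["force"])
w=d["wrist"]["frame"][100:400,140:500,::-1];sd=d["side"]["frame"][180:280,220:370,::-1]
o=np.zeros((600,800,3),np.uint8);o[:300,:360]=w;o[300:,:450]=cv2.resize(sd,(450,300),interpolation=cv2.INTER_CUBIC)
t=d["top"]["frame"][135:215,245:385,::-1];o[:250,362:800]=cv2.resize(t,(438,250),interpolation=cv2.INTER_CUBIC)
cv2.imwrite("pics/c3.png",o)
# side triangulation test of bar end height via projection
y=np.radians(-11.5);ex=np.array([np.cos(y),np.sin(y),0]);ey=np.array([-np.sin(y),np.cos(y),0]);O=np.array([.5473,.057,0])
for q in(0,.1,.2):
    b=O+(.04-.065*np.cos(q))*ex+.16*ey+[0,0,.046+.065*np.sin(q)];print(q,"side crop",(proj(d["side"],b)-[220,180])*3+[0,300],"wrist crop",proj(d["wrist"],b)-[140,100])
print("tip wrist crop",proj(d["wrist"],O+.042*ey+[0,0,.028])-[140,100])
```

```text
9.325 [0.54823983 0.19531502 0.19474731] [ 0.02023392  0.06470376 -0.98466806]
0 side crop [ 85.85146724 496.95493812] wrist crop [185.40164443  56.85173462]
0.1 side crop [ 85.05272885 490.57583097] wrist crop [185.77388685  57.89113505]
0.2 side crop [ 83.77670969 483.81826999] wrist crop [186.88616777  58.9629596 ]
tip wrist crop [208.4361157  164.27246119]
```

View pics/c3.png

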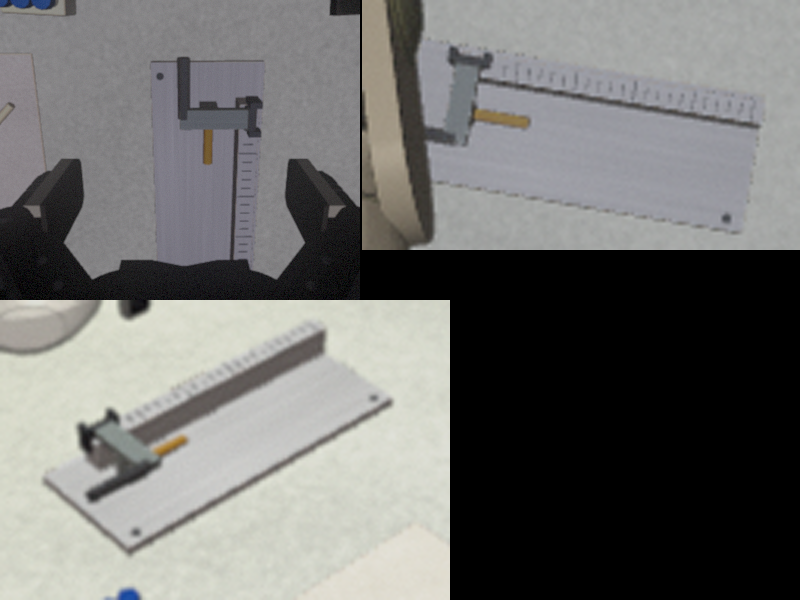

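The stop is home: the bar end matches the predicted q=0 position in the side crop (91,496), and the rod tip at wrist crop (208,164) gives bed y≈42 mm. Next is the rack.

Call:
carry_out --targets '[-0.513,-0.027,-0.01,0,0,-0.074,-0.513,-0.027,-0.01,0,0,-0.074,-0.513,-0.027,-0.01,0,0,-0.074,-0.513,-0.027,-0.01,0,0,-0.074,-0.513,-0.027,-0.01,0,0,-0.074,-0.513,-0.027,-0.01,0,0,-0.074,-0.513,-0.027,-0.01,0,0,-0.074,-0.513,-0.027,-0.01,0,0,-0.074,-0.513,-0.027,-0.01,0,0,-0.074,-0.513,-0.027,-0.01,0,0,-0.074]'

```text
time: 10.72
eef_pos: [0.4203, -0.3023, 0.2054]
ee_rot: [-180.0, -0.1, 91.8]
force: [0.3, 0.8, -0.5]
width: 0.0856
grip_force: 0.0
```

Call:
carry_out --targets '[0,0,0,0,0,0,0,0,0,0,0,0]'

```text
time: 10.98
eef_pos: [0.4211, -0.3009, 0.2062]
ee_rot: [180.0, -0.0, 92.0]
force: [0.3, 0.9, -1.1]
width: 0.0852
grip_force: 0.0
```

Run:
```python
from bench import *
from h import *
s=get_state();c=snapshot("wrist");print(s["time"],s["eef_pos"],s["ee_rot"])
im=c["frame"][:,:,::-1].copy();cv2.imwrite("pics/w4.png",im)
hsv=cv2.cvtColor(im,cv2.COLOR_BGR2HSV);m=cv2.inRange(hsv,(100,120,60),(125,255,255))
n,l,st,ce=cv2.connectedComponentsWithStats(m)
P=[]
for i in range(1,n):
    if st[i,4]>60:
        X=ray(c,ce[i],.060);P.append(X[:2]);print(ce[i].round(),st[i,4],X[:2].round(4))
```

```text
10.975 [ 0.42105779 -0.30085185  0.20616016] [ 1.79994508e+02 -5.39785403e-03  9.19961169e+01]
[341. 134.] 235 [ 0.4354 -0.2549]
[308. 134.] 232 [ 0.4056 -0.256 ]
[308. 155.] 228 [ 0.4064 -0.2748]
[340. 155.] 224 [ 0.436  -0.2736]
[309. 221.] 199 [ 0.4088 -0.3388]
[340. 221.] 201 [ 0.4385 -0.3376]
[340. 239.] 187 [ 0.4393 -0.3564]
[309. 239.] 185 [ 0.4093 -0.3574]
```

View pics/w4.png

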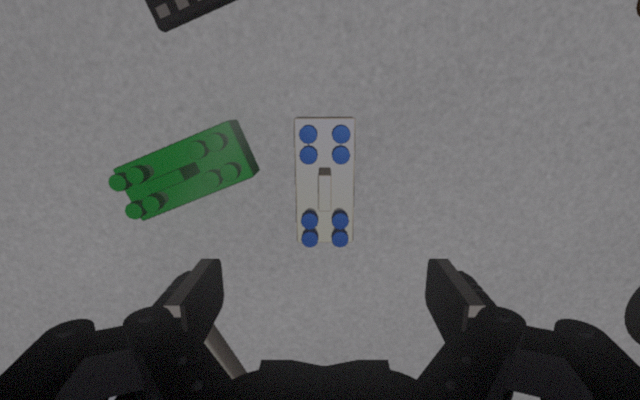

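The rack fin is at (325,190), aligned with the tool. The green decoy's corner at (258,170) is close, so I'll descend with the fingers half closed.

Call:
carry_out --targets '[-0.0035,0.001,0,0,0,0,-0.0035,0.001,0,0,0,0,-0.0035,0.001,0.06,0,0,0,-0.0035,0.001,0.12,0,0,0,-0.0035,0.001,0.16,0,0,0,-0.0035,0.001,0.186,0,0,0,-0.0035,0.001,0.186,0,0,0,-0.0035,0.001,0.186,0,0,0]' --grip 0.4

```text
time: 12.02
eef_pos: [0.4222, -0.3061, 0.0212]
ee_rot: [179.9, 0.1, 91.9]
force: [-0.0, 0.6, 0.3]
width: 0.0513
grip_force: 0.0
```

Call:
carry_out --targets '[0,0,0,0,0,0,0,0,0,0,0,0,0,0,0,0,0,0,0,0,0,0,0,0]' --grip 1

```text
time: 12.52
eef_pos: [0.4218, -0.3058, 0.0208]
ee_rot: [180.0, 0.0, 91.9]
force: [-1.6, 1.3, 7.5]
width: 0.0109
grip_force: 58.7
```

Call:
carry_out --targets '[0,0,-0.02,0,0,0,0,0,-0.06,0,0,0,0,0,-0.1,0,0,0,0,0,-0.11,0,0,0]'

```text
time: 13.02
eef_pos: [0.4222, -0.3061, 0.1319]
ee_rot: [179.9, 0.2, 91.9]
force: [-0.1, -0.2, -3.5]
width: 0.0109
grip_force: 58.9
```

Call:
carry_out --targets '[0.02,0.008,0,0,0,0.005,0.06,0.023,0,0,0,0.014,0.1,0.039,0,0,0,0.024,0.14,0.055,0,0,0,0.033,0.18,0.07,0,0,0,0.042,0.22,0.086,0,0,0,0.052,0.26,0.101,0,0,0,0.061,0.295,0.115,0,0,0,0.07,0.316,0.123,0,0,0,0.0744,0.316,0.123,0,0,0,0.0744]'

```text
time: 14.28
eef_pos: [0.5336, 0.0156, 0.1285]
ee_rot: [-179.8, -0.0, 78.6]
force: [-0.6, -0.3, -2.8]
width: 0.011
grip_force: 58.9
```

Run:
```python
from bench import *
from h import *
import pickle
s=get_state();d={n:snapshot(n) for n in("wrist","side","top")};d["s"]=s;pickle.dump(d,open("d4.pkl","wb"))
print(s["time"],s["eef_pos"],s["ee_rot"],s["force"],s["width"],go(s,[.5344,.0137,.14],78.5))
o=np.zeros((400,800,3),np.uint8);o[:,:470]=d["wrist"]["frame"][:,100:570,::-1]
o[:,470:800]=cv2.resize(d["side"]["frame"][160:260,232:315,::-1],(330,400),interpolation=cv2.INTER_CUBIC)
cv2.imwrite("pics/c4.png",o)
```

```text
14.275 [0.53360666 0.01560379 0.12845225] [-1.79848851e+02 -4.75583054e-03  7.86232195e+01] [-0.63505961 -0.31275082 -2.80791123] 0.010962869660627133 [-0.0017  0.0011 -0.0116 -0.0008 -0.      0.0007]
```

View pics/c4.png

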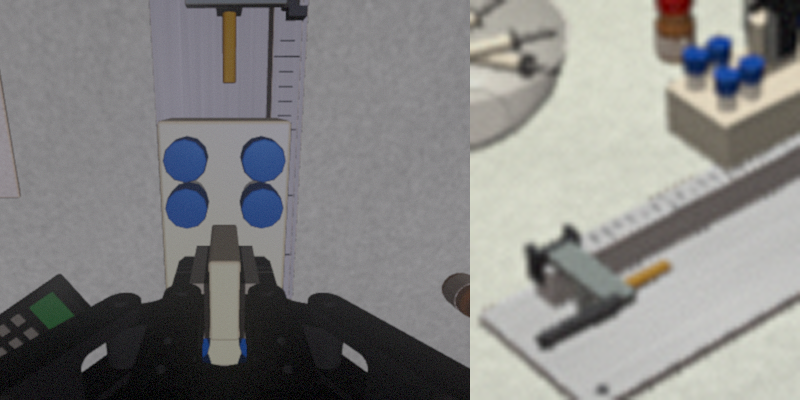

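The rack is held upright, its far edge at crop rows 120–122. The rod tip is at wrist (329,82) and the fence front line near column 372. Now I'll compute the remaining offsets, all in the wrist frame.

Run:
```python
import pickle
from h import *
d=pickle.load(open("d4.pkl","rb"));c=d["wrist"];s=d["s"];im=c["frame"][:,:,::-1].copy()
y=np.radians(-11.5);ex=np.array([np.cos(y),np.sin(y)]);ey=np.array([-np.sin(y),np.cos(y)]);p=s["eef_pos"][:2]
T=lambda X:np.round(1e3*np.array([(X[:2]-p)@ex,(X[:2]-p)@ey]),1)
hsv=cv2.cvtColor(im,cv2.COLOR_BGR2HSV);m=cv2.inRange(hsv,(100,120,60),(125,255,255))
n,l,st,ce=cv2.connectedComponentsWithStats(m)
for i in range(1,n):
    if st[i,4]>600:print("cap",ce[i].round(1),T(ray(c,ce[i],.168)))
mb=cv2.inRange(hsv,(12,120,70),(25,255,255));mb[130:]=0;ys,xs=np.nonzero(mb[:, 300:350]);print("brass",xs.min()+300,xs.max()+300,ys.min(),ys.max())
print("tip",T(ray(c,(xs.mean()+300,ys.max()+.5),.031)),"rack end edge(top)",T(ray(c,(325,121),.1437)))
g=cv2.GaussianBlur(im,(3,3),0).mean(2)
for r in(30,60,90,110):
    k=np.arange(360,382);row=g[r-1:r+2,360:382].mean(0);print(r,row.round().astype(int).tolist())
    j=360+int(np.argmin(row));print("dark col",j,"as foot",T(ray(c,(j-1.5,r),.010)),"as top edge",T(ray(c,(j+1.5,r),.040)))
```

```text
cap [284.8 160. ] [-14.1  50.5]
cap [363.  159.9] [15.4 50.6]
cap [286.3 207.3] [-14.1  31.8]
cap [361.7 207.3] [15.5 31.9]
brass 323 335 11 81
tip [ 3.8 87.1] rack end edge(top) [ 1.  63.8]
30 [128, 127, 127, 128, 127, 127, 126, 117, 90, 60, 46, 46, 59, 89, 115, 125, 126, 126, 127, 128, 128, 128]
dark col 370 as foot [ 34.  125.5] as top edge [ 32.6 119.8]
60 [129, 129, 129, 129, 129, 128, 121, 97, 67, 52, 50, 62, 90, 117, 126, 127, 127, 128, 129, 130, 129, 129]
dark col 370 as foot [ 34.8 104.3] as top edge [ 33.3 100.8]
90 [129, 130, 130, 130, 129, 124, 103, 74, 56, 52, 63, 91, 118, 127, 128, 128, 129, 130, 130, 130, 130, 131]
dark col 369 as foot [34.8 82.1] as top edge [33.4 80.9]
110 [129, 130, 131, 131, 128, 115, 90, 65, 55, 61, 80, 107, 124, 129, 130, 131, 132, 131, 130, 130, 130, 132]
dark col 368 as foot [34.6 66.8] as top edge [33.2 67.1]
```

Call:
carry_out --targets '[0,0,0.03,0,0,-0.001,0,0,0.06,0,0,-0.0015,0,0,0.08,0,0,-0.0015,0,0,0.092,0,0,-0.0015,0,0,0.092,0,0,-0.0015,0,0,0.092,0,0,-0.0015]'

```text
time: 15.18
eef_pos: [0.5347, 0.014, 0.0389]
ee_rot: [179.9, 0.0, 78.8]
force: [-0.7, 0.6, -3.1]
width: 0.0108
grip_force: 58.7
```

Call:
carry_out --targets '[0,-0.001,0.004,0,0,0,0,-0.001,0.007,0,0,0,0,-0.001,0.007,0,0,0]'

```text
time: 15.55
eef_pos: [0.5332, 0.0145, 0.031]
ee_rot: [-180.0, 0.0, 78.8]
force: [-0.4, -0.3, -2.8]
width: 0.0111
grip_force: 58.8
```

Call:
carry_out --targets '[0,0,0.001,0,0,0,0,0,0.001,0,0,0]'

```text
time: 15.8
eef_pos: [0.5333, 0.0145, 0.0309]
ee_rot: [180.0, 0.0, 78.8]
force: [-4.0, 0.6, 6.0]
width: 0.0109
grip_force: 60.0
```

Call:
carry_out --targets '[0,0.001,-0.0005,0,0,0,0,0.002,-0.0005,0,0,0,0,0.002,-0.0005,0,0,0]'

```text
time: 16.18
eef_pos: [0.5347, 0.0142, 0.0309]
ee_rot: [-179.9, 0.0, 78.8]
force: [-6.4, 0.3, 5.4]
width: 0.0112
grip_force: 60.3
```

Call:
carry_out --targets '[0,0.001,0,0,0,0,0,0.001,0,0,0,0]'

```text
time: 16.42
eef_pos: [0.5359, 0.014, 0.0309]
ee_rot: [-180.0, -0.0, 78.8]
force: [-4.5, 1.5, 6.5]
width: 0.0113
grip_force: 60.2
```

Call:
carry_out --targets '[0,0.001,0,0,0,0,0,0.001,0,0,0,0]'

```text
time: 16.68
eef_pos: [0.5366, 0.0139, 0.0309]
ee_rot: [-179.9, 0.0, 78.8]
force: [-5.6, 1.3, 7.0]
width: 0.011
grip_force: 60.4
```

Call:
carry_out --targets '[0,0.001,-0.001,0,0,0,0,0.001,-0.001,0,0,0]'

```text
time: 16.92
eef_pos: [0.5373, 0.0137, 0.0311]
ee_rot: [-179.9, 0.0, 78.8]
force: [-5.9, 0.8, 0.6]
width: 0.0111
grip_force: 59.4
```

Call:
carry_out --targets '[0,0.001,0,0,0,0,0,0.001,0,0,0,0]'

```text
time: 17.18
eef_pos: [0.5373, 0.0137, 0.0311]
ee_rot: [-179.7, 0.0, 78.8]
force: [-11.3, 1.2, 4.6]
width: 0.0113
grip_force: 60.1
```

Run:
```python
from bench import *
import time
s=get_state();print(s["force"],s["moment"],s["ee_rot"],s["eef_pos"])
```

```text
[-11.30788624   1.24366555   4.56031413] [0.25588284 1.86246061 0.11132649] [-1.79728985e+02  1.15731329e-02  7.87880330e+01] [0.53733352 0.01370019 0.0311096 ]
```

Call:
carry_out --targets '[0.003,0,-0.0003,0,0,-0.001,0.006,0,-0.0003,0,0,-0.001,0.009,0,-0.0003,0,0,-0.001,0.012,0,-0.0003,0,0,-0.001,0.012,0,-0.0003,0,0,-0.001]'

```text
time: 17.8
eef_pos: [0.5394, 0.0242, 0.0313]
ee_rot: [-179.7, 0.1, 79.0]
force: [-11.1, -7.3, 3.7]
width: 0.011
grip_force: 59.9
```

```bash
cat > st.py <<'E'
from bench import *
import numpy as np
y=np.radians(-11.2);s=get_state();f=s["force"];print(s["time"],"Fbx %.1f Fby %.1f Fz %.1f Mz %.2f"%(f[0]*np.cos(y)+f[1]*np.sin(y),-f[0]*np.sin(y)+f[1]*np.cos(y),f[2],s["moment"][2]),s["eef_pos"].round(5),s["ee_rot"].round(2),s["width"])
E
python3 st.py
```

```text
17.8 Fbx -9.4 Fby -9.3 Fz 3.7 Mz -0.07 [0.53938 0.02416 0.03129] [-1.797e+02  1.500e-01  7.897e+01] 0.011027981091028888
```

Call:
carry_out --targets '[0.003,-0.0004,-0.0005,0,0,0.0005,0.006,-0.0004,-0.0005,0,0,0.0005,0.008,-0.0004,-0.0005,0,0,0.0005,0.008,-0.0004,-0.0005,0,0,0.0005]'

```text
time: 18.3
eef_pos: [0.5411, 0.033, 0.0314]
ee_rot: [-179.8, 0.0, 78.9]
force: [-6.8, -1.3, -2.9]
width: 0.0112
grip_force: 58.9
```

```bash
python3 st.py
```

```text
18.3 Fbx -6.4 Fby -2.6 Fz -2.9 Mz 0.02 [0.54108 0.03297 0.03136] [-1.7977e+02  5.0000e-02  7.8870e+01] 0.011195608451693586
```

Call:
carry_out --targets '[0.001,0,0,0,0,0,0.001,0,0,0,0,0]'

```text
time: 18.55
eef_pos: [0.5413, 0.0338, 0.0313]
ee_rot: [-179.8, 0.1, 78.9]
force: [-5.5, -1.2, -3.1]
width: 0.0113
grip_force: 58.9
```

```bash
python3 st.py
```

```text
18.55 Fbx -5.2 Fby -2.3 Fz -3.1 Mz 0.02 [0.54125 0.03377 0.03134] [-1.7977e+02  6.0000e-02  7.8870e+01] 0.011317492788337467
```

Call:
carry_out --targets '[0.001,0,0,0,0,0,0.001,0,0,0,0,0]'

```text
time: 18.8
eef_pos: [0.5414, 0.0347, 0.0314]
ee_rot: [-179.8, 0.1, 78.9]
force: [-6.7, -1.6, -2.3]
width: 0.0112
grip_force: 58.9
```

Call:
carry_out --targets '[0.0007,0,0,0,0,0,0.0007,0,0,0,0,0]'

```text
time: 19.05
eef_pos: [0.5416, 0.0354, 0.0313]
ee_rot: [-179.8, 0.1, 78.9]
force: [-7.0, -3.2, -3.0]
width: 0.0112
grip_force: 58.9
```

```bash
python3 st.py
```

```text
19.05 Fbx -6.2 Fby -4.5 Fz -3.0 Mz 0.08 [0.54158 0.03539 0.03134] [-1.7977e+02  7.0000e-02  7.8870e+01] 0.01117192829360191
```

Call:
carry_out --targets '[0.0005,0,0,0,0,0,0.0005,0,0,0,0,0]'

```text
time: 19.3
eef_pos: [0.5416, 0.0358, 0.0313]
ee_rot: [-179.8, 0.1, 78.9]
force: [-6.7, -2.1, -2.9]
width: 0.0109
grip_force: 58.9
```

```bash
python3 st.py
```

```text
19.3 Fbx -6.2 Fby -3.3 Fz -2.9 Mz 0.00 [0.54165 0.03583 0.03133] [-1.7976e+02  7.0000e-02  7.8870e+01] 0.010920756795979963
```

Not in contact yet, so I'll keep stepping.

Call:
carry_out --targets '[0.0006,0,0,0,0,0,0.0006,0,0,0,0,0]'

```text
time: 19.55
eef_pos: [0.5418, 0.0364, 0.0313]
ee_rot: [-179.8, 0.1, 78.9]
force: [-6.2, -2.1, -2.7]
width: 0.0112
grip_force: 58.9
```

Call:
carry_out --targets '[0.0006,0,0,0,0,0,0.0006,0,0,0,0,0]'

```text
time: 19.8
eef_pos: [0.5419, 0.037, 0.0313]
ee_rot: [-179.8, 0.1, 78.9]
force: [-6.5, -2.3, -2.7]
width: 0.0112
grip_force: 58.9
```

```bash
python3 st.py
```

```text
19.8 Fbx -6.0 Fby -3.5 Fz -2.7 Mz 0.05 [0.5419  0.03698 0.03134] [-1.7977e+02  8.0000e-02  7.8870e+01] 0.011205988435485002
```

Call:
carry_out --targets '[0.0006,0,0,0,0,0,0.0006,0,0,0,0,0]'

```text
time: 20.05
eef_pos: [0.5419, 0.0371, 0.0314]
ee_rot: [-179.8, 0.1, 78.9]
force: [-7.5, -6.2, -1.5]
width: 0.0112
grip_force: 58.9
```

Call:
carry_out --targets '[0.0006,0,0,0,0,0,0.0006,0,0,0,0,0]'

```text
time: 20.3
eef_pos: [0.5419, 0.0372, 0.0314]
ee_rot: [-179.7, 0.2, 78.9]
force: [-8.4, -8.8, -1.0]
width: 0.0107
grip_force: 59.0
```

```bash
python3 st.py;python3 - <<'E'
from bench import *
from h import *
c=snapshot("wrist");im=c["frame"][:,:,::-1].copy();cv2.imwrite("pics/n1.png",im)
hsv=cv2.cvtColor(im,cv2.COLOR_BGR2HSV);mb=cv2.inRange(hsv,(12,110,60),(27,255,255))[:, 300:350];mb[140:]=0
ys,xs=np.nonzero(mb);print("brass rows",ys.min(),ys.max(),"cols",xs.min()+300,xs.max()+300)
k=int(xs.mean())+300;print(im[80:135:1,k].sum(1).tolist());print(hsv[80:135:2,k,1].tolist())
p=get_state()["eef_pos"];y=np.radians(-11.1);ey=np.array([-np.sin(y),np.cos(y),0])
print("rack end top edge expected row",proj(c,p*[1,1,0]+.065*ey+[0,0,.046]), "at rod height",proj(c,p*[1,1,0]+.065*ey+[0,0,.033]))
E
```

```text
20.3 Fbx -6.6 Fby -10.3 Fz -1.0 Mz 0.04 [0.54193 0.03715 0.03142] [-1.7974e+02  1.7000e-01  7.8880e+01] 0.010705219274381996
brass rows 11 119 cols 313 334
[249, 258, 243, 260, 252, 262, 256, 262, 252, 253, 247, 246, 265, 274, 254, 264, 257, 260, 258, 249, 268, 243, 264, 261, 264, 252, 261, 258, 250, 267, 263, 263, 268, 262, 256, 265, 257, 263, 258, 242, 217, 313, 389, 409, 421, 434, 439, 438, 432, 433, 445, 433, 436, 433, 434]
[157, 162, 155, 157, 151, 163, 149, 159, 150, 150, 140, 144, 146, 147, 161, 145, 148, 156, 156, 142, 36, 32, 5, 9, 12, 5, 10, 7]
rack end top edge expected row [322.31778228 118.26662373] at rod height [322.56627287 117.17263039]
```

Contact with the rod at about 7 N. I'll relax it, seat the rack down, and then release.

Call:
carry_out --targets '[-0.0003,0,0.0005,0,0,0,-0.0005,0,0.001,0,0,0,-0.0005,0,0.001,0,0,0]'

```text
time: 20.72
eef_pos: [0.5419, 0.0371, 0.0312]
ee_rot: [-179.8, 0.1, 78.9]
force: [-12.8, -6.1, 6.5]
width: 0.0111
grip_force: 60.4
```

```bash
python3 st.py
```

```text
20.725 Fbx -11.4 Fby -8.4 Fz 6.5 Mz -0.01 [0.54193 0.03708 0.03125] [-1.7977e+02  1.3000e-01  7.8880e+01] 0.011065476226475976
```

Call:
carry_out --targets '[-0.0003,-0.0006,-0.0003,0,0,0,-0.0003,-0.0006,-0.0003,0,0,0]'

```text
time: 20.98
eef_pos: [0.5419, 0.037, 0.0313]
ee_rot: [-179.9, 0.1, 78.9]
force: [-8.1, -5.7, 0.9]
width: 0.0114
grip_force: 59.6
```

```bash
python3 st.py
```

```text
20.975 Fbx -6.9 Fby -7.2 Fz 0.9 Mz -0.01 [0.5419  0.03701 0.03127] [-1.7985e+02  1.0000e-01  7.8870e+01] 0.011350314385753891
```

Call:
carry_out --targets '[0,0,0,0,0,0,0,0,0,0,0,0,0,0,0,0,0,0,0,0,0,0,0,0]' --grip 0.4

```text
time: 21.48
eef_pos: [0.5431, 0.0379, 0.0317]
ee_rot: [180.0, -0.0, 78.9]
force: [0.5, -0.6, 0.1]
width: 0.0513
grip_force: 0.0
```

Call:
carry_out --targets '[0,0,-0.02,0,0,0,0,0,-0.06,0,0,0,0,0,-0.11,0,0,0,0,0,-0.16,0,0,0,0,0,-0.17,0,0,0,0,0,-0.17,0,0,0]'

```text
time: 22.22
eef_pos: [0.5429, 0.0379, 0.2015]
ee_rot: [180.0, -0.0, 78.9]
force: [0.3, -0.3, -1.1]
width: 0.0517
grip_force: 0.0
```

```bash
python3 st.py
cat > chk.py <<'E'
from bench import *
from h import *
import sys
c=snapshot("wrist");im=c["frame"][:,:,::-1].copy();cv2.imwrite(f"pics/{sys.argv[1]}.png",im)
hsv=cv2.cvtColor(im,cv2.COLOR_BGR2HSV);m=cv2.inRange(hsv,(100,120,60),(125,255,255));n,l,st,ce=cv2.connectedComponentsWithStats(m)
P=[ray(c,ce[i],.070)[:2] for i in range(1,n) if st[i,4]>60]
for i,X in zip([i for i in range(1,n) if st[i,4]>60],P):print(ce[i].round(1),X.round(4))
mb=cv2.inRange(hsv,(12,110,60),(27,255,255));n,l,st,ce=cv2.connectedComponentsWithStats(mb)
for i in range(1,n):
    if st[i,4]>40:print("brass",st[i])
E
python3 chk.py n2
```

```text
22.225 Fbx 0.4 Fby -0.2 Fz -1.1 Mz 0.00 [0.54287 0.03789 0.20152] [179.98  -0.    78.86] 0.051653781490575944
[305.2 130.8] [0.5373 0.0892]
[339.7 130.8] [0.5664 0.0835]
[305.6 152.7] [0.5337 0.0708]
[339.6 152.7] [0.5628 0.0651]
[306.8 221.9] [0.5215 0.008 ]
[338.9 222. ] [0.5506 0.0022]
[307.  240.7] [ 0.5178 -0.0103]
[338.7 240.8] [ 0.547  -0.0161]
brass [319  61   9  53 472]
```

The rack is at (0.5421,0.0366), yaw −11.1°, flush and still touching the rod. Next I'll pinch the bar again and flip the stop up.

Call:
carry_out --targets '[0.05,-0.009,0,0,0,0,0.1,-0.018,0,0,0,0,0.155,-0.026,0,0,0,0,0.155,-0.026,0,0,0,0,0.155,-0.026,0.05,0,0,0,0.155,-0.026,0.1,0,0,0,0.155,-0.026,0.15,0,0,0,0.155,-0.026,0.19,0,0,0,0.155,-0.026,0.2,0,0,0,0.155,-0.026,0.2,0,0,0]' --grip 0

```text
time: 23.52
eef_pos: [0.5474, 0.1945, 0.0017]
ee_rot: [-180.0, 0.0, 78.8]
force: [-0.5, 0.1, 1.1]
width: 0.0853
grip_force: 0.0
```

Call:
carry_out --targets '[0,0,0,0,0,0,0,0,0,0,0,0,0,0,0,0,0,0,0,0,0,0,0,0,0,0,0,0,0,0,0,0,0,0,0,0]' --grip 1

```text
time: 24.28
eef_pos: [0.5471, 0.1951, 0.0021]
ee_rot: [-180.0, 0.0, 78.9]
force: [-4.0, 0.2, 5.4]
width: 0.0102
grip_force: 58.5
```

```bash
python3 st.py
```

```text
24.275 Fbx -4.0 Fby -0.6 Fz 5.4 Mz -0.01 [0.54709 0.19508 0.00205] [-179.97    0.     78.86] 0.010248401248613518
```

Gripped. First half of the lift.

Call:
carry_out --targets '[0,0.0005,-0.005,0,0,0,0,0.001,-0.01,0,0,0,0,0.003,-0.019,0,0,0,0,0.008,-0.031,0,0,0,0,0.0155,-0.042,0,0,0,0,0.0245,-0.051,0,0,0,0,0.0245,-0.051,0,0,0]'

```text
time: 25.15
eef_pos: [0.5687, 0.1909, 0.0552]
ee_rot: [-179.6, 0.1, 78.9]
force: [-24.4, 1.6, 20.9]
width: 0.0095
grip_force: 59.2
```

```bash
python3 st.py
```

```text
25.15 Fbx -24.2 Fby -3.2 Fz 20.9 Mz 0.01 [0.56867 0.19094 0.05524] [-1.7962e+02  6.0000e-02  7.8900e+01] 0.009511109092912265
```

Run:
```python
import pickle
from h import *
d=pickle.load(open("d3.pkl","rb"));sd=d["side"];w=d["wrist"]
y=np.radians(-11.1);ex=np.array([np.cos(y),np.sin(y),0]);ey=np.array([-np.sin(y),np.cos(y),0]);O=np.array([.5465,.0592,0])
f=sd["frame"]
g=cv2.cvtColor(f,cv2.COLOR_RGB2GRAY);g4=cv2.resize(g[325-100:380][:0] if 0 else g[325:385] if 0 else g[325-2:326],(1,1))
def B(x,y_,z):return O+x*ex+y_*ey+[0,0,z]
pp=lambda X:proj(sd,X).round(1)
print("corner front-left",pp(B(-.06,.15,.01)),"front-right",pp(B(-.06,-.15,.01)),"fence end top front -y",pp(B(.03,-.15,.04)))
for q in(0,.05,.1):print(q,"bar end ctr",pp(B(.04-.065*np.cos(q),.16,.046+.065*np.sin(q))))
# dark blob of bar in the side view
h=(cv2.resize(f[325:360][:0],(1,1)) if 0 else None)
r=f[330-2-185+185-100:400] if 0 else None
m=(g[330:350] if 0 else g)[335-0:336]
sub=g[336-2:352,240:280] if 0 else g[338-100:352-100,242:275]
print("rows 238..251, cols 242..274");print(sub)
```

```text
corner front-left [261.6 263.2] front-right [350.2 212.8] fence end top front -y [327.9 189.5]
0 bar end ctr [248.6 246.5]
0.05 bar end ctr [248.5 245.4]
0.1 bar end ctr [248.3 244.3]
rows 238..251, cols 242..274
[[192 193 192 193 191 192 192 192 193 193 193 194 197 196 187 173 139  91
   74  68  67  59  53  46  47  63  96 152 185 197 200 198 198]
 [193 193 194 192 193 193 190 191 192 192 194 192 186 168 145 110  89  70
   64  60  56  47  46  59  87 126 151 183 198 200 197 196 198]
 [192 191 191 190 188 189 193 193 191 192 185 177 144 109  88  71  62  59
   53  46  51  60  87 120 152 182 192 194 196 195 196 198 196]
 [191 191 189 191 189 191 194 189 183 175 149 131  99  71  61  59  53  47
   58  80 108 126 152 180 191 197 196 195 195 198 197 199 196]
 [190 188 189 189 189 194 189 177 147 126 100  80  70  58  52  49  58  77
  111 144 177 185 192 197 195 195 194 196 196 196 195 199 198]
 [193 192 191 191 191 190 173 138  97  79  68  59  52  50  59  77 111 145
  175 189 196 197 194 195 194 194 193 196 196 197 197 197 197]
 [182 190 192 193 193 186 140  83  60  56  55  54  56  76 111 143
[... 331 characters left out ...]
7 195 194 196]
 [147 125 135 167 186 193 185 149 125 132 150 176 192 193 191 188 191 191
  191 190 193 194 197 193 193 194 195 196 198 194 196 196 199]
 [189 157 126 132 163 187 193 187 184 184 187 191 191 189 188 190 190 191
  194 193 194 192 193 195 194 194 195 195 195 194 196 199 199]
 [210 199 165 129 128 161 184 192 194 194 193 189 188 188 190 190 190 194
  191 195 193 194 195 196 194 192 195 196 195 195 198 203 198]
 [215 213 202 175 133 120 149 176 187 190 188 190 189 188 188 192 191 193
  191 193 194 193 194 194 194 194 193 196 199 199 198 195 196]
 [216 215 214 209 174 134 120 144 170 185 191 191 191 190 189 191 192 192
  193 194 195 193 193 193 194 195 198 196 199 196 195 194 193]]
```

Run:
```python
import pickle
from h import *
from bench import snapshot
y=np.radians(-11.1);ex=np.array([np.cos(y),np.sin(y),0]);ey=np.array([-np.sin(y),np.cos(y),0]);O=np.array([.5465,.0592,0])
B=lambda x,y_,z:O+x*ex+y_*ey+[0,0,z]
now={n:snapshot(n) for n in("side","wrist")};pickle.dump(now,open("d5.pkl","wb"))
for nm,d in(("d3",pickle.load(open("d3.pkl","rb"))),("now",now)):
    c=d["side"];im=c["frame"][:,:,::-1].copy();hsv=cv2.cvtColor(im,cv2.COLOR_BGR2HSV)
    m=cv2.inRange(hsv,(10,110,60),(28,255,255));m[:,:240]=0;m[:,300:]=0;m[:180]=0;m[250:]=0
    ys,xs=np.nonzero(m);cen=np.array([xs.mean(),ys.mean()]);print(nm,"brass",len(xs),cen,"xr",xs.min(),xs.max())
    yl,yr=.063 if 0 else .09,.042
    for q in np.arange(0,1.3,.1) if nm=="now" else(0,.05,.1,.15):
        X=lambda yy:B(.04-.04*np.cos(q)-.018*np.sin(q),yy,.046+.04*np.sin(q)-.018*np.cos(q))
        a,b=proj(c,X(.042)),proj(c,X(.09));n_=np.array([-(b-a)[1],(b-a)[0]]);n_/=np.hypot(*n_);n_*=np.sign(n_[1])
        print("  q%.2f perp offset (obs-pred, +down) %.2f"%(q,(cen-a)@n_))
    # reference: plate front edge
    g=cv2.cvtColor(im,cv2.COLOR_BGR2GRAY).astype(float);off=[]
    a,b=proj(c,B(-.06,.15,.0)),proj(c,B(-.06,-.15,.0));n_=np.array([-(b-a)[1],(b-a)[0]]);n_/=np.hypot(*n_);n_*=np.sign(n_[1])
    t0=proj(c,B(-.06,0,.01))-proj(c,B(-.06,0,0))
    prof=[]
    for t in np.linspace(.15,.85,60):
        P=a+(b-a)*t;L=np.array([P+n_*k for k in np.arange(-8,5,.25)],np.float32)
        prof.append(cv2.remap(g.astype(np.float32),L[:,0].copy(),L[:,1].copy(),cv2.INTER_LINEAR).ravel())
    pr=np.median(prof,0);k=np.arange(-8,5,.25);print("  front face dark centre offset",k[np.argmin(pr)],"expected",(t0/2)@n_,pr.round()[::2].astype(int).tolist())
```

```text
d3 brass 22 [276.40909091 228.27272727] xr 272 281
  q0.00 perp offset (obs-pred, +down) -0.73
  q0.05 perp offset (obs-pred, +down) -0.41
  q0.10 perp offset (obs-pred, +down) -0.05
  q0.15 perp offset (obs-pred, +down) 0.35
  front face dark centre offset -2.0 expected -1.293945016832595 [199, 198, 199, 199, 200, 200, 199, 196, 187, 169, 143, 121, 113, 126, 153, 181, 202, 213, 217, 217, 215, 214, 214, 214, 213, 213]
now brass 48 [274.         218.14583333] xr 267 281
  q0.00 perp offset (obs-pred, +down) -10.79
  q0.10 perp offset (obs-pred, +down) -10.12
  q0.20 perp offset (obs-pred, +down) -9.28
  q0.30 perp offset (obs-pred, +down) -8.30
  q0.40 perp offset (obs-pred, +down) -7.16
  q0.50 perp offset (obs-pred, +down) -5.90
  q0.60 perp offset (obs-pred, +down) -4.51
  q0.70 perp offset (obs-pred, +down) -3.02
  q0.80 perp offset (obs-pred, +down) -1.44
  q0.90 perp offset (obs-pred, +down) 0.21
  q1.00 perp offset (obs-pred, +down) 1.92
  q1.10 perp offset (obs-pred, +down) 3.66
  q1.20 perp offset (obs-pred, +down) 5.42
  front face dark centre offset -2.0 expected -1.293945016832595 [194, 193, 194, 195, 195, 195, 194, 191, 182, 165, 139, 118, 110, 123, 150, 176, 197, 208, 212, 212, 210, 209, 208, 208, 208, 208]
```

The front plate edge shows the same −0.7 px bias as the rod, so the stop was fully home. It is now at q≈0.85 with the bar rolling slightly between the pads. I'll regrip at this angle to relieve the load.

Call:
carry_out --targets '[0,-0.0025,-0.002,0,0,0,0,-0.0025,-0.002,0,0,0,0,-0.0025,-0.002,0,0,0,0,-0.0025,0,0,0,0,0,-0.0025,0.005,0,0,0,0,-0.0025,0.005,0,0,0]' --grip 0.45

```text
time: 26.0
eef_pos: [0.5686, 0.1906, 0.047]
ee_rot: [-179.9, 0.0, 78.9]
force: [0.7, 0.3, 0.5]
width: 0.0468
grip_force: 0.0
```

Call:
carry_out --targets '[0,0,0,0,0,0,0,0,0,0,0,0,0,0,0,0,0,0,0,0,0,0,0,0,0,0,0,0,0,0]' --grip 1

```text
time: 26.62
eef_pos: [0.5687, 0.1908, 0.0479]
ee_rot: [-180.0, 0.0, 78.9]
force: [-4.1, 0.1, 5.1]
width: 0.0101
grip_force: 58.5
```

```bash
python3 st.py
```

```text
26.625 Fbx -4.0 Fby -0.6 Fz 5.1 Mz 0.03 [0.56873 0.19079 0.04787] [-179.98    0.     78.86] 0.010073365505772444
```

Call:
carry_out --targets '[0,0.008,-0.007,0,0,0,0,0.0195,-0.014,0,0,0,0,0.032,-0.0185,0,0,0,0,0.045,-0.021,0,0,0,0,0.0545,-0.021,0,0,0,0,0.0545,-0.021,0,0,0,0,0.0545,-0.021,0,0,0]'

```text
time: 27.5
eef_pos: [0.6217, 0.1804, 0.0678]
ee_rot: [-179.9, 0.0, 78.9]
force: [-3.0, 2.2, -2.7]
width: 0.0099
grip_force: 58.5
```

```bash
python3 st.py
```

```text
27.5 Fbx -3.3 Fby 1.6 Fz -2.7 Mz -0.02 [0.62166 0.18036 0.06783] [-1.7987e+02  1.0000e-02  7.8860e+01] 0.009918494523909561
```

Call:
carry_out --targets '[0,0,0,0,0,0,0,0,0,0,0,0,0,0,0,0,0,0,0,0,0,0,0,0,0,0,-0.05,0,0,0,0,0,-0.1,0,0,0,0,0,-0.14,0,0,0]' --grip 0

```text
time: 28.38
eef_pos: [0.6226, 0.1801, 0.2111]
ee_rot: [179.9, -0.0, 78.9]
force: [0.7, 0.6, 0.3]
width: 0.0855
grip_force: 0.0
```

Call:
carry_out --targets '[-0.05,-0.025,0,0,0,0,-0.1,-0.05,0,0,0,0,-0.145,-0.075,0,0,0,0,-0.145,-0.075,0,0,0,0,-0.145,-0.075,0,0,0,0]'

```text
time: 29.0
eef_pos: [0.5213, 0.0526, 0.209]
ee_rot: [179.9, -0.0, 78.8]
force: [0.0, 0.1, -0.5]
width: 0.0854
grip_force: 0.0
```

```bash
python3 st.py; python3 chk.py n3
python3 - <<'E'
from bench import snapshot
from h import *
c=snapshot("side");im=c["frame"][:,:,::-1].copy();hsv=cv2.cvtColor(im,cv2.COLOR_BGR2HSV)
y=np.radians(-11.1);ex=np.array([np.cos(y),np.sin(y),0]);ey=np.array([-np.sin(y),np.cos(y),0]);O=np.array([.5465,.0592,0])
m=cv2.inRange(hsv,(10,110,60),(28,255,255));m[:,:240]=0;m[:,300:]=0;m[:180]=0;m[250:]=0
ys,xs=np.nonzero(m);print("brass",len(xs),xs.mean(),ys.mean(),xs.max())
for q in(1.4,1.57,1.7,1.8):
    X=O+(.04-.04*np.cos(q)-.018*np.sin(q))*ex+[0,0,.046+.04*np.sin(q)-.018*np.cos(q)]
    print(q,proj(c,X+.042*ey).round(1),proj(c,X+.09*ey).round(1))
E
```

```text
29.0 Fbx -0.0 Fby 0.1 Fz -0.5 Mz 0.00 [0.52131 0.0526  0.20902] [ 1.7994e+02 -2.0000e-02  7.8850e+01] 0.08542610740247365
[332.4 141.9] [0.537  0.0894]
[365.8 141.8] [0.5662 0.0837]
[332.3 163. ] [0.5334 0.0709]
[365.2 163. ] [0.5625 0.0651]
[332.1 229.7] [0.5212 0.0079]
[363.3 229.6] [0.5504 0.0022]
[332.  247.7] [ 0.5177 -0.0103]
[362.7 247.7] [ 0.5469 -0.0161]
brass [382  67  15  61 656]
brass 33 266.3939393939394 204.78787878787878 273
1.4 [276.3 207. ] [261.  214.7]
1.57 [274.7 204.7] [259.3 212.3]
1.7 [273.3 203.1] [258.  210.7]
1.8 [272.3 202. ] [256.9 209.6]
```

The rack has not moved (within 0.3 mm), the stop stands at about 1.75 rad, and the gripper is clear.

```bash
python3 -c "
from bench import *
print(hand_in())"
```

```text
the job is handed in; nothing more can be done
None
```

The job is handed in after about 29 s of robot time: the rack sits flush on the fence where it met the rod (about 7 N extra at touch), and the stop is back up at about 1.75 rad with nothing held.

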